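Lay out the stacked glass blanks on their pattern boards

TASK

Take the two stacks of cast-glass blanks apart from the top and lay each of the five blanks flat on the pattern board whose drawn outline has its shape and size, centred in the outline and turned to match it. It is glass: set every piece down gently, and never drop one or let one fall.

Things in the scene. Friction and masses are not known exactly. Their poses are not given: they have to be found in the camera images.
- square: Amber-brown cast-glass large square blank, 64 x 64 mm; x and y axes are normal to its sides; 20 mm thick, 205 g (varies by some 25%). Origin at the centre of its underside, z up. Starts flat on the table as the foot of the taller stack (disc or oblong on it, small square on top).
- hexagon: Amber-brown cast-glass hexagonal blank, 62 mm across flats (72 mm across corners); its x axis is normal to one pair of flats, the other pairs are at 60 and 120 degrees to it; 20 mm thick, 166 g (varies by some 25%). Origin at the centre of its underside, z up. Starts flat on the table as the foot of the lower stack (disc or oblong on it).
- disc: Amber-brown cast-glass round blank, 46 mm diameter; 20 mm thick, 83 g (varies by some 25%). Origin at the centre of its underside, z up. Starts in the second layer, 20 mm above the table, on either the large square or the hexagon.
- oblong: Amber-brown cast-glass oblong blank, 64 mm along its x axis, 34 mm along its y axis; 20 mm thick, 109 g (varies by some 25%). Origin at the centre of its underside, z up. Starts in the second layer, 20 mm above the table, on either the large square or the hexagon.
- small: Amber-brown cast-glass small square blank, 28 x 28 mm; x and y axes are normal to its sides; 20 mm thick, 39 g (varies by some 25%). Origin at the centre of its underside, z up. Starts at the very top of the three-high stack, 40 mm above the table.
- pattern_square: Pattern board fixed to the table: plywood square 92 x 92 mm with white paper on it (84 mm square), its flat top 5 mm above the table, black line (3 mm wide) drawn round the outside of a 64 mm square. Origin at the centre of the underside of the board, below the middle of the outline; axes along the board edges (x as said of the outline); z up.
- pattern_hexagon: Pattern board fixed to the table: plywood square 92 x 92 mm with white paper on it (84 mm square), its flat top 5 mm above the table, black line (3 mm wide) drawn round the outside of a hexagon 62 mm across flats, x axis normal to one pair of flats. Origin at the centre of the underside of the board, below the middle of the outline; axes along the board edges (x as said of the outline); z up.
- pattern_disc: Pattern board fixed to the table: plywood square 92 x 92 mm with white paper on it (84 mm square), its flat top 5 mm above the table, black line (3 mm wide) drawn round the outside of a 46 mm circle. Origin at the centre of the underside of the board, below the middle of the outline; axes along the board edges (x as said of the outline); z up.
- pattern_oblong: Pattern board fixed to the table: plywood square 92 x 92 mm with white paper on it (84 mm square), its flat top 5 mm above the table, black line (3 mm wide) drawn round the outside of a 64 x 34 mm oblong, x axis along its long side. Origin at the centre of the underside of the board, below the middle of the outline; axes along the board edges (x as said of the outline); z up.
- pattern_small: Pattern board fixed to the table: plywood square 92 x 92 mm with white paper on it (84 mm square), its flat top 5 mm above the table, black line (3 mm wide) drawn round the outside of a 28 mm square. Origin at the centre of the underside of the board, below the middle of the outline; axes along the board edges (x as said of the outline); z up.

How it is judged:
By the outcome, as a careful person would: the job done as asked, in the order asked, and still so for the second after the job is handed in, with the robot touching nothing.
It also fails if it takes over 120 s, if anything falls off the work surface, if the arm or the gripper's body presses on something with over 40 N, if the wrist force passes 120 N, or if a joint passes its speed limit or range.

ROBOT

A 6-joint arm with a two-finger parallel gripper is mounted at the origin on the work surface. World frame = base frame: x ahead of the robot, y to its left, z up, the work surface at z = 0. Lengths are in m, angles in degrees, forces in N, time in s.
With the tool pointing down it reaches from about 0.35 to 0.875 m from the base axis. Payload 15.5 kg.
Tool frame: the origin (TCP) lies at the very end of the fingers, on their centre line; the grasp point (between the pads) lies pinch_z behind it (pinch_z is the distance from the TCP to the grasp point, in m); z points along the fingers, x is the direction in which the jaws open and shut, and the axes are right-handed (so a half turn about z gives the same grasp; the last joint's range is limited). The gripper opens to 85 mm and grips with 20 to 120 N. Pads are 22 mm wide; open, the fingers measure 114 mm over their backs; the gripper's body (76 mm by 85 mm) begins 54 mm behind the grasp point. The pads swing forward as they close: fully open they stand 13 mm farther back than shut.
Start: joints at [63.512, 28.281, 77.091, -0, 74.628, -5.472], TCP at [0.224, 0.583, 0.211] pointing down, gripper open.
Joint ranges: [-166.48, 166.48], [-47.26, 123.95], [12.59, 153.08], [-70.14, 250.14], [6.76, 159.57], [-176.63, 176.63]. Speed limits (degrees/s): [108.29, 108.29, 147.25, 172.46, 172.46, 172.46].

INTERFACE

Orientations are given as [roll, pitch, yaw] about the fixed x, y, z axes, in that order (R = Rz(yaw) Ry(pitch) Rx(roll)).
In Python, from rig import * gives the robot as it stands. The module is installed in compiled form; this text tells all that it offers.
- The arm moves only by the tool servo_tool, never from a script. Its arguments are lists of equal length, an entry for each row: "slide": the shift along the tool's x, y, z in mm, a list of three; "rot": the turn, a rotation vector about the tool's x, y, z in degrees, a list of three. In form: {"slide": [[tx, ty, tz], ...], "rot": [[rx, ry, rz], ...]}. A call has 1 to 12 rows; each row is the pose to reach, as a shift and turn from the pose commanded when the call began, along the tool's axes at that moment; what a row does not reach only later rows make up. A row lasts 1/8 s, in which the tool goes at most 62.5 mm and 10.7 degrees, less where a joint would pass 70% of its speed; a pose out of reach is approached as far as the arm can. A call with a gripper value outside its range is refused whole. "fingers" is the closure, from -1 (fully open) to 1 (shut), set as the call begins (left out, the last holds). The fingers move at their own pace and stop on an object; the grip force is fixed at half the most. Time passes only in rows, so rows that repeat a pose let the fingers close. It gives the time, the measured TCP pose, the force and the opening at its end, in the units of the state.
- observe(): the state, without advancing time (a new reading comes with each control period).
- grab_frame(name): name is "side" or "top"; returns a dict with "color" (384x512x3 uint8, red, green, blue), "range_z" (384x512 float32, m along the optical axis (not along the pixel's ray), 0 where there is no reading), "mtx" (3x3 intrinsics, pixels), "k1" (the pictures are not rectified: a ray, as slopes to the right and down, at radius r is drawn at 1 + k1 r^2 times it, then the intrinsics apply), "R" (3x3) and "t" (3): a world point X has camera coordinates R X + t. Camera axes: x right, y down, z forward; pixel columns grow to the right and rows downward; lengths in m; the calibration is good to about 2 mm. A picture is of the moment at which its call begins.
- finish_job(): hands the job in, once; it reports no verdict.
The state is a dict: "t": time; "qpos": joint angles; "qvel": joint speeds; "tau": joint torques, N m; "position": TCP position; "tool_rot": TCP orientation; "wrist_force": force on the tool from outside, world axes, zero at the start; "ft_torque": the same for the moment, N m; "width": opening from 0.0 (shut) to 1.0 (fully open).
Only numpy, scipy, OpenCV 4.12 (cv2) and the standard library are available. Lean on these libraries where they do the work, as an engineer would, in place of code of your own. Each camera call takes 0.05 s, during which the arm holds its last target. There are 200 camera calls.

## Working session

There is one attempt and no reset: what is moved stays moved. The work goes in short steps, Python scripts to look and compute and a tool call to move; the robot and the scene stay as the last step left them, time stands still between calls to the robot, and variables do not carry over. Pictures are saved under pics/ and viewed, about 12 in all and at most 16, crops included, and the job is handed in when it is done.

Besides the shell and the picture viewer there is one more tool, called after "Emit:" as name(argument=value, ...) on one line, values as JSON. servo_tool: Moves the arm, as the interface text tells. Its arguments: {"type":"object","properties":{"slide":{"type":"array"},"rot":{"type":"array"},"fingers":{"type":"number"}},"required":["slide","rot"]}

```bash
mkdir -p pics; ls; python3 - <<'E'
from rig import *
import cv2,numpy as np
print(observe())
for n in("top","side"):
    f=grab_frame(n); cv2.imwrite(f"pics/{n}0.png",f["color"][:,:,::-1]); np.save(f"pics/{n}0.npy",f,allow_pickle=True)
    print(n,f["mtx"],f["k1"],f["R"],f["t"], -f["R"].T@f["t"])
E
```

```text
pics
{'t': 0.0, 'qpos': array([ 6.35103350e+01,  2.83147657e+01,  7.71276541e+01, -1.97570972e-03,
        7.46249957e+01, -5.47196396e+00]), 'qvel': array([ 0.03395651, -0.09681936, -0.02223445, -0.05339091,  0.0057636 ,
        0.05341652]), 'tau': array([-1.77260696e-03, -8.82101011e+01, -3.83884406e+01, -1.08586249e-05,
        9.67741449e-03, -3.74827482e-05]), 'position': array([0.22400524, 0.58308292, 0.21049844]), 'tool_rot': array([-1.79995467e+02,  6.72899995e-02,  6.89828265e+01]), 'wrist_force': array([ 0.12414235, -0.29543291, -0.97243625]), 'ft_torque': array([0.06635404, 0.00427336, 0.01176171]), 'width': 0.9967803021303776}
top [[415.4714261    0.         252.78510983]
 [  0.         415.4714261  187.56293435]
 [  0.           0.           1.        ]] -0.1255553247239334 [[-5.62810632e-02 -9.98414824e-01  5.30579959e-04]
 [-9.76512946e-01  5.49357299e-02 -2.08337543e-01]
 [ 2.07978143e-01 -1.22435766e-02 -9.78056842e-01]] [0.04516344 0.5560026  1.1178621 ] [0.31299469 0.02823407 1.20914493]
side [[451.37447903   0.         253.26773019]
 [  0.         451.37447903 194.06016324]
 [  0.           0.           1.        ]] -0.08159545659231104 [[ 0.69669631 -0.71736489  0.00137057]
 [-0.4908011  -0.47805191 -0.72840968]
 [ 0.52319073  0.50680765 -0.68514047]] [-0.3720555   0.31814024  0.8261493 ] [-0.01688038 -0.53351079  0.79827468]
```

View pics/top0.png

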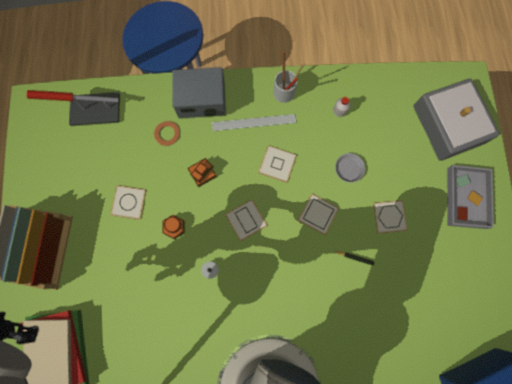

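View pics/side0.png

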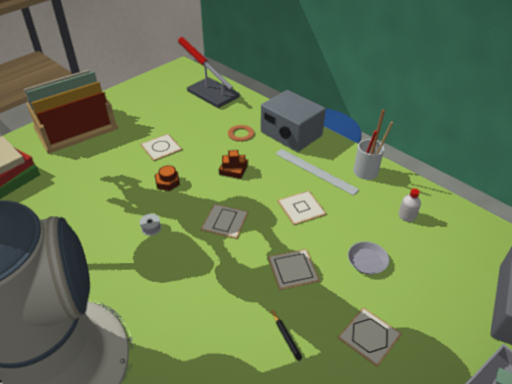

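```bash
cat > h.py <<'E'
import numpy as np,cv2
def rays(f,uv):
    p=cv2.undistortPoints(np.asarray(uv,float).reshape(-1,1,2),f["mtx"],np.array([f["k1"],0,0,0.])).reshape(-1,2)
    return np.c_[p,np.ones(len(p))]@f["R"], -f["R"].T@f["t"]
def plane(f,uv,z):
    d,c=rays(f,uv); return c+d*((z-c[2])/d[:,2])[:,None]
def pix(f,X):
    X=np.asarray(X,float).reshape(-1,3)
    return cv2.projectPoints(X,cv2.Rodrigues(f["R"])[0],f["t"],f["mtx"],np.array([f["k1"],0,0,0.]))[0].reshape(-1,2)
def crop(f,c,h,s=8):
    x,y=int(c[0])-h,int(c[1])-h
    im=cv2.resize(f["color"][y:y+2*h,x:x+2*h],None,fx=s,fy=s,interpolation=cv2.INTER_CUBIC)
    return im,lambda p:(np.asarray(p,float).reshape(-1,2)+.5)/s-.5+[x,y]
def load(n): return np.load(f"pics/{n}.npy",allow_pickle=True).item()
E
python3 - <<'E'
from h import *
B={"disc":(128,202),"oblong":(247,220),"small":(278,163),"square":(319,213),"hexagon":(390,216)}
f=load("top0");g=load("side0")
def rect(P):
    (c,s,a)=cv2.minAreaRect((P[:,:2]*1000).astype(np.float32)); return np.round(c,1),np.round(s,1),round(a,1)
for n,c in B.items():
    p0=plane(f,[c],.005)[0]
    for nm,F in(("top",f),("side",g)):
        cc=pix(F,[p0])[0]; im,back=crop(F,cc,26)
        hsv=cv2.cvtColor(im,cv2.COLOR_RGB2HSV); 
        m=((hsv[...,1]<70)).astype(np.uint8)
        m=cv2.morphologyEx(m,cv2.MORPH_OPEN,np.ones((9,9)))
        cs=cv2.findContours(m,cv2.RETR_CCOMP,cv2.CHAIN_APPROX_NONE)[0]
        cs=[k for k in cs if cv2.pointPolygonTest(cv2.convexHull(k),(208,208),False)>0]
        k=max(cs,key=cv2.contourArea); P=plane(F,back(k),.005)
        print(n,nm,"paper",*rect(P))
        g8=cv2.cvtColor(im,cv2.COLOR_RGB2GRAY); pm=np.zeros_like(m); cv2.drawContours(pm,[k],-1,1,-1)
        pm=cv2.erode(pm,np.ones((25,25))); v=g8[pm>0]
        bg=cv2.morphologyEx(g8,cv2.MORPH_CLOSE,cv2.getStructuringElement(cv2.MORPH_ELLIPSE,(41,41)))
        d=((bg-g8.astype(int)>0.18*bg)&(pm>0)).astype(np.uint8)
        l=[q for q in cv2.findContours(d,cv2.RETR_EXTERNAL,cv2.CHAIN_APPROX_NONE)[0]]
        if l:
            q=max(l,key=cv2.contourArea);Q=plane(F,back(q),.005); M=cv2.moments((Q[:,None,:2]*1000).astype(np.float32))
            print("    line",*rect(Q),"centroid",round(M["m10"]/M["m00"],1),round(M["m01"]/M["m00"],1),"area",round(M["m00"]))
tiles=[]
for F,cs in((f,((202,172),(173,227))),(g,((234,164),(167,178)))):
    tiles.append(np.hstack([cv2.resize(crop(F,c,20)[0],(400,300) if 0 else (300,300)) for c in cs]))
cv2.imwrite("pics/stk.png",np.vstack(tiles)[:,:,::-1])
E
```

```text
disc top paper [547.  387.6] [86.2 86.3] 78.5
    line [547.1 387.7] [54.1 54.3] 73.0 centroid 547.1 387.6 area 2281
disc side paper [547.7 389. ] [89.8 88.1] 78.5
    line [547.4 389.4] [53.3 54.3] 44.0 centroid 547.5 389.3 area 2301
oblong top paper [475.2  39.1] [86.1 86.3] 26.9
    line [475.1  39. ] [72.7 43.3] 26.6 centroid 475.2 39.2 area 2971
oblong side paper [475.7  40.4] [88.5 87.2] 26.9
    line [475.4  40.2] [72.4 42.5] 27.3 centroid 475.3 40.1 area 2953
small top paper [640.3 -64.1] [86.5 86.9] 67.3
    line [640.4 -63.9] [36.6 37.2] 68.1 centroid 640.3 -63.9 area 1277
small side paper [640.7 -63.2] [88.4 87.6] 67.7
    line [640.8 -62.7] [37.5 37.4] 68.1 centroid 640.7 -62.9 area 1300
square top paper [ 480.4 -174.1] [86.1 86.2] 58.2
    line [ 480.3 -174. ] [72.5 72.8] 57.5 centroid 480.1 -174.1 area 5069
square side paper [ 480.9 -173. ] [87.2 86.9] 58.2
    line [ 481.  -173.1] [73.1 72.8] 58.3 centroid 480.5 -173.1 area 5103
hexagon top paper [ 459.7 -388.6] [86.3 86. ] 1.9
    line [ 458.1 -388.7] [68.3 74.3] 3.8 centroid 459.0 -388.6 area 4035
hexagon side paper [ 460.1 -387.6] [87.2 86.3] 1.9
    line [ 459.3 -387.9] [69.2 77.4] 3.0 centroid 459.8 -387.7 area 4124
```

View pics/stk.png

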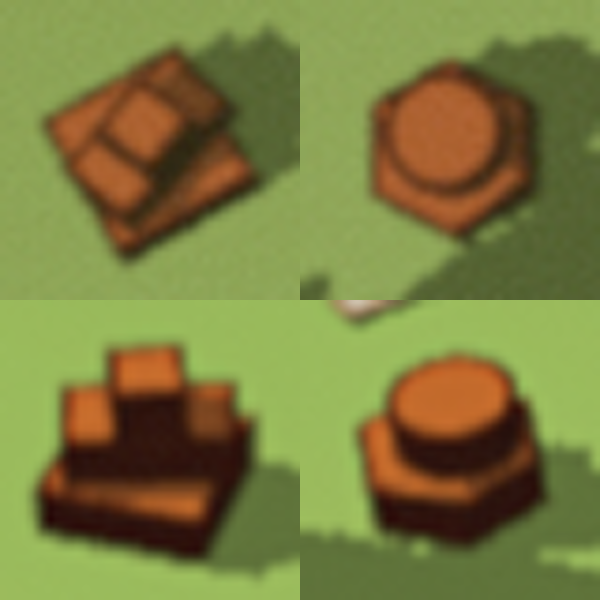

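```bash
cat >> h.py <<'E'
def rect(P):
    (c,s,a)=cv2.minAreaRect((P[:,:2]*1000).astype(np.float32)); return np.round(c,1),np.round(s,1),round(a,1)
def amber(F,c,z,h=20,vrel=.8,k=5):
    """bright amber faces near pixel c -> list of metric rects on plane z (contour pts at that height)"""
    im,back=crop(F,c,h,8); hsv=cv2.cvtColor(im,cv2.COLOR_RGB2HSV)
    a=(hsv[...,0]<17)&(hsv[...,1]>110); v=hsv[...,2]; ref=np.percentile(v[a],85)
    m=(a&(v>vrel*ref)).astype(np.uint8); m=cv2.morphologyEx(m,cv2.MORPH_OPEN,np.ones((k,k)))
    out=[]
    for q in cv2.findContours(m,cv2.RETR_EXTERNAL,cv2.CHAIN_APPROX_NONE)[0]:
        if cv2.contourArea(q)<1500: continue
        out.append((rect(plane(F,back(q),z)),np.round(back(q).mean(0),1)))
    return out,m
E
python3 - <<'E'
from h import *
import rig
print([n for n in dir(rig) if n[0]!='_'], getattr(rig,'pinch_z',None))
f=load("top0");g=load("side0")
for nm,F,a,b in(("top",f,(202,172),(173,227)),("side",g,(234,164),(167,178))):
  for vr in(.75,.85):
    for z,c,k in((.06,a,15),(.04,a,15),(.04,b,5)):
        print(nm,vr,z,*[x for x in amber(F,c,z,vrel=vr,k=k)[0]],sep="\n   ")
E
```

```text
['Unreachable', 'finish_job', 'grab_frame', 'observe', 'pinch_z'] 0.0187
top
   0.75
   0.06
   ((array([619.1, 170.1]), array([44.6, 41.7]), 47.3), array([196.6, 170.2]))
top
   0.75
   0.04
   ((array([624.4, 172.6]), array([45.3, 42.5]), 47.3), array([196.6, 170.2]))
top
   0.75
   0.04
   ((array([445.1, 250.2]), array([53.1, 24.1]), 80.3), array([171.3, 232.2]))
   ((array([469. , 249.9]), array([38.8, 38.2]), 87.1), array([171.5, 224.1]))
top
   0.85
   0.06
   ((array([603.4, 172.9]), array([25.7, 13.1]), 47.3), array([196.2, 174.9]))
   ((array([622.9, 160. ]), array([20.3, 20.2]), 50.9), array([200.6, 168.1]))
top
   0.85
   0.04
   ((array([608.4, 175.5]), array([26.2, 13.3]), 47.3), array([196.2, 174.9]))
   ((array([628.3, 162.3]), array([20.6, 20.5]), 50.9), array([200.6, 168.1]))
top
   0.85
   0.04
   ((array([444.5, 249.9]), array([49.6, 19.7]), 82.3), array([171.5, 232.6]))
   ((array([468.7, 250. ]), array([36.5, 36.1]), 42.9), array([171.6, 224.1]))
side
   0.75
   0.06
   ((array([577.7, 104.6]), array([14.6, 25.5]), 44.2), array([235.8, 170.4]))
   ((array([592.4
[... 414 characters left out ...]
 0.04
   ((array([434.4, 234.9]), array([52.3, 20.1]), 87.4), array([160.7, 180. ]))
   ((array([469.5, 252.2]), array([39.1, 39. ]), 80.8), array([166.6, 170.3]))
side
   0.85
   0.06
   ((array([592.6, 158.6]), array([28.2, 15. ]), 46.5), array([225.3, 158.7]))
   ((array([624.1, 161.4]), array([23. , 22.2]), 46.4), array([233.2, 152.9]))
side
   0.85
   0.04
   ((array([609.1, 177.3]), array([29. , 15.4]), 46.5), array([225.3, 158.7]))
   ((array([641.5, 180.2]), array([23.7, 22.8]), 46.4), array([233.2, 152.9]))
side
   0.85
   0.04
   ((array([433.6, 240.3]), array([43.5, 13.5]), 77.5), array([159. , 179.2]))
   ((array([469.3, 252. ]), array([36.1, 37. ]), 76.9), array([166.6, 170.4]))
```

```bash
cat >> h.py <<'E'
def go(x,y,z,yaw):
    """slide (tool mm) and turn about tool z to reach the target from the measured pose"""
    from rig import observe
    s=observe(); p=s["position"]*1000; a=np.radians(s["tool_rot"][2]); d=np.array([x,y,z])-p
    dy=(yaw-s["tool_rot"][2]+90)%180-90
    print("t",round(s["t"],2),"pos",p.round(1),"rot",s["tool_rot"].round(2),"F",s["wrist_force"].round(1),"w",round(s["width"],3),"q6",s["qpos"][5].round(1))
    print("slide",np.round([d[0]*np.cos(a)+d[1]*np.sin(a),d[0]*np.sin(a)-d[1]*np.cos(a),-d[2]],1),"rz",round(-dy,1))
E
python3 -c "
from h import *
go(623.4,160.7,100,47.3)"
```

```text
t 0.1 pos [224.  583.1 210.6] rot [-1.7999e+02  6.0000e-02  6.8980e+01] F [ 1.  -0.5  0.1] w 1.0 q6 -5.5
slide [-251.1  524.3  110.6] rz 21.7
```

Emit:
servo_tool(slide=[[-251,524,50],[-251,524,50],[-251,524,50],[-251,524,50],[-251,524,50],[-251,524,50],[-251,524,50],[-251,524,50],[-251,524,50],[-251,524,50],[-251,524,110],[-251,524,110]], rot=[[0,0,21.7],[0,0,21.7],[0,0,21.7],[0,0,21.7],[0,0,21.7],[0,0,21.7],[0,0,21.7],[0,0,21.7],[0,0,21.7],[0,0,21.7],[0,0,21.7],[0,0,21.7]])

```text
t: 1.6
position: [0.62, 0.161, 0.0975]
tool_rot: [-179.7, 0.4, 47.3]
wrist_force: [-1.2, 0.1, 0.4]
width: 1.002
```

Emit:
servo_tool(slide=[[0,0,0],[0,0,0]], rot=[[0,0,0],[0,0,0]])

```text
t: 1.85
position: [0.6242, 0.1619, 0.1033]
tool_rot: [179.9, -0.1, 47.3]
wrist_force: [-0.6, 0.0, 0.3]
width: 1.004
```

```bash
python3 - <<'E'
from h import *
go(623.4,160.7,43,47.3)
import rig
F=rig.grab_frame("side");G=rig.grab_frame("top")
a=cv2.resize(F["color"][110:190,180:290],None,fx=5,fy=5,interpolation=cv2.INTER_CUBIC)
b=cv2.resize(G["color"][130:210,160:210],None,fx=5,fy=5,interpolation=cv2.INTER_CUBIC)
cv2.imwrite("pics/a1.png",np.hstack([a,b])[:,:,::-1])
E
```

```text
t 1.85 pos [624.2 161.9 103.3] rot [ 1.799e+02 -1.300e-01  4.733e+01] F [-0.6  0.   0.3] w 1.004 q6 -38.1
slide [-1.4  0.3 60.3] rz 0.0
```

View pics/a1.png

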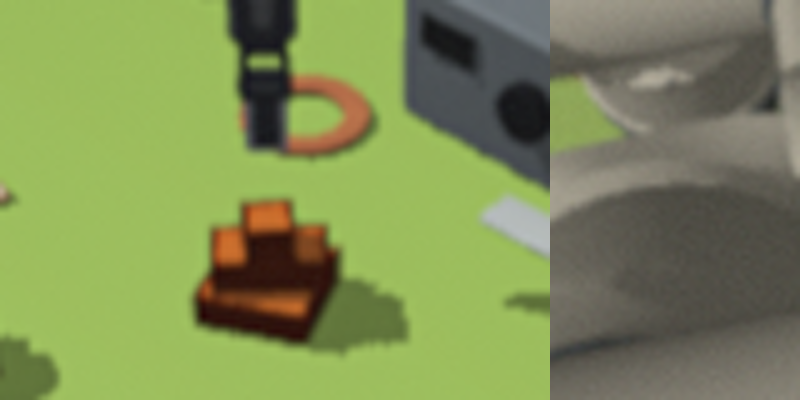

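Emit:
servo_tool(slide=[[0,0,20],[0,0,40],[0,0,50],[0,0,54],[0,0,56],[0,0,56],[0,0,56],[0,0,56]], rot=[[0,0,0],[0,0,0],[0,0,0],[0,0,0],[0,0,0],[0,0,0],[0,0,0],[0,0,0]])

```text
t: 2.95
position: [0.6234, 0.1612, 0.0453]
tool_rot: [180.0, -0.0, 47.3]
wrist_force: [-0.1, 0.6, -0.1]
width: 1.001
```

```bash
python3 -c "
from h import *
go(623.4,160.7,42.5,47.3)"
```

```text
t 2.95 pos [623.4 161.2  45.3] rot [ 1.7999e+02 -2.0000e-02  4.7280e+01] F [-0.1  0.6 -0.1] w 1.001 q6 -38.1
slide [-0.4  0.4  2.8] rz -0.0
```

Emit:
servo_tool(slide=[[0,0,2.5],[0,0,2.5],[0,0,2.5],[0,0,2.5],[0,0,2.5],[0,0,2.5],[0,0,2.5],[0,0,2.5]], rot=[[0,0,0],[0,0,0],[0,0,0],[0,0,0],[0,0,0],[0,0,0],[0,0,0],[0,0,0]], fingers=1)

```text
t: 3.95
position: [0.6233, 0.1612, 0.0426]
tool_rot: [180.0, -0.0, 47.3]
wrist_force: [0.1, 0.5, 0.3]
width: -0.002
```

```bash
python3 -c "
from h import *
go(640.5,-63.4,100,67.7)"
```

```text
t 3.95 pos [623.3 161.2  42.6] rot [180.    -0.    47.28] F [0.1 0.5 0.3] w -0.002 q6 -38.1
slide [-153.3  165.   -57.4] rz -20.4
```

```bash
python3 - <<'E'
from h import *
import rig
F=rig.grab_frame("side")
a=cv2.resize(F["color"][110:190,180:290],None,fx=6,fy=6,interpolation=cv2.INTER_CUBIC)
cv2.imwrite("pics/a2.png",a[:,:,::-1])
E
```

```text
(no output)
```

View pics/a2.png

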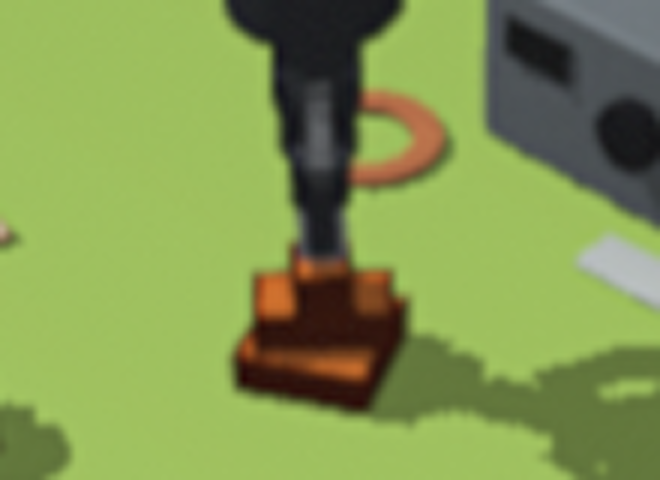

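```bash
python3 - <<'E'
from h import *
import rig
F=rig.grab_frame("side")
for z in(.0426,.05,.06,.07): print(z,pix(F,[[.6233,.1612,z]]))
print("pic tip", np.array([322,258])/6+[180,110])
r=F["range_z"]
for (u,v) in ((233,151),(233,148),(233,145),(234,140),(233,155),(233,160),(226,158),(243,158),(233,170)):
    z=r[v,u]; d,c=rays(F,[(u,v)]); print(u,v,z,(c+d[0]*z).round(4) if z else None)
E
```

```text
0.0426 [[233.27996166 158.16666202]]
0.05 [[233.20062814 155.99082876]]
0.06 [[233.0924906  153.02184397]]
0.07 [[232.98327184 150.01945611]]
pic tip [233.66666667 153.        ]
233 151 1.173232 [0.6152 0.1525 0.076 ]
233 148 1.16626 [0.6152 0.1521 0.0859]
233 145 1.164069 [0.6179 0.1545 0.0929]
234 140 1.0907881 [0.5855 0.1153 0.1462]
233 155 1.1847286 [0.6162 0.1542 0.0612]
233 160 1.1898408 [0.6125 0.1508 0.0484]
226 158 1.2063409 [0.6108 0.1763 0.0419]
243 158 1.2080688 [0.6434 0.1446 0.0409]
233 170 1.2027224 [0.6062 0.1455 0.0209]
```

Emit:
servo_tool(slide=[[0,0,-20],[0,0,-40],[0,0,-40],[0,0,-40],[0,0,-40],[0,0,-40]], rot=[[0,0,0],[0,0,0],[0,0,0],[0,0,0],[0,0,0],[0,0,0]])

```text
t: 4.8
position: [0.6229, 0.1612, 0.0819]
tool_rot: [-180.0, 0.0, 47.3]
wrist_force: [-0.2, -0.6, 0.9]
width: 0.003
```

```bash
cat > tip.py <<'E'
from h import *
import rig,sys
s=rig.observe(); p=s["position"]; print("tcp",p.round(4),s["tool_rot"].round(1),"w",s["width"])
F=rig.grab_frame("side"); np.save("pics/last.npy",F,allow_pickle=True)
a=np.radians(s["tool_rot"][2]); ex=np.array([np.cos(a),np.sin(a)]); ey=np.array([np.sin(a),-np.cos(a)])
h,w=F["range_z"].shape; U=np.stack(np.meshgrid(np.arange(w),np.arange(h)),-1).reshape(-1,2)
d,c=rays(F,U); z=F["range_z"].reshape(-1); X=c+d*z[:,None]
q=np.abs(X[:,:2]-p[:2]).max(1)<.07
col=F["color"].reshape(-1,3).astype(int); dark=(col.max(1)-col.min(1)<40)
k=q&dark&(z>0)&(X[:,2]>.03)&(X[:,2]<p[2]+.06)
Y=X[k]; V=U[k]; R=Y[:,:2]-p[:2]
o=np.argsort(Y[:,2])[:14]
for i in o: print(V[i],"z-tcp %.1f"%((Y[i,2]-p[2])*1000),"x %.1f y %.1f"%(R[i]@ex*1000,R[i]@ey*1000))
E
python3 tip.py
```

```text
tcp [0.6229 0.1612 0.0819] [-180.     0.    47.3] w 0.003116713148505017
[228 166] z-tcp -51.8 x -16.7 y -14.5
[244 166] z-tcp -51.2 x -19.7 y 28.0
[236 166] z-tcp -51.2 x -18.6 y 6.7
[224 166] z-tcp -51.1 x -17.0 y -25.2
[245 166] z-tcp -50.9 x -20.1 y 30.6
[242 166] z-tcp -50.9 x -19.7 y 22.6
[230 166] z-tcp -50.8 x -18.2 y -9.2
[241 165] z-tcp -50.8 x -15.6 y 20.1
[225 166] z-tcp -50.4 x -18.0 y -22.5
[234 166] z-tcp -50.1 x -19.5 y 1.4
[244 165] z-tcp -50.1 x -16.9 y 28.1
[230 165] z-tcp -50.0 x -14.9 y -9.1
[226 165] z-tcp -50.0 x -14.4 y -19.8
[223 166] z-tcp -49.9 x -18.2 y -27.8
```

```bash
sed -i 's/X\[:,2\]>.03/X[:,2]>float(sys.argv[1])/' tip.py; python3 tip.py .066; python3 -c "
from h import *
F=load('last');cv2.imwrite('pics/a3.png',cv2.resize(F['color'][110:190,180:290],None,fx=6,fy=6,interpolation=cv2.INTER_CUBIC)[:,:,::-1])"
```

```text
tcp [0.623  0.1612 0.0821] [-180.     0.    47.3] w 0.0031276562970219087
[237 140] z-tcp 24.3 x -5.6 y 11.4
[236 140] z-tcp 25.4 x -7.0 y 8.9
[230 140] z-tcp 25.9 x -6.7 y -6.5
[236 139] z-tcp 27.1 x -5.0 y 8.9
[229 139] z-tcp 28.2 x -5.5 y -9.0
[235 140] z-tcp 28.2 x -10.6 y 6.3
[233 139] z-tcp 28.3 x -6.2 y 1.3
[230 139] z-tcp 29.4 x -7.2 y -6.4
[233 140] z-tcp 29.5 x -12.1 y 1.2
[231 140] z-tcp 29.7 x -12.1 y -3.9
[234 140] z-tcp 30.0 x -12.9 y 3.7
[236 138] z-tcp 30.9 x -5.9 y 9.0
[234 139] z-tcp 31.0 x -10.0 y 3.8
[232 140] z-tcp 31.6 x -14.8 y -1.4
```

View pics/a3.png

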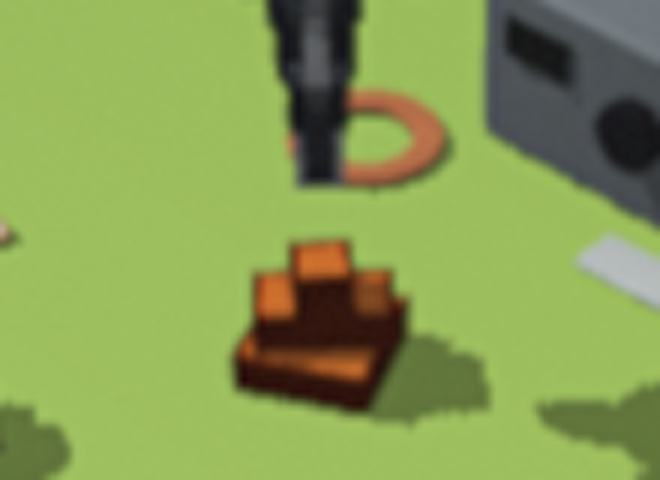

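```bash
python3 - <<'E'
from h import *
F=load('last');p=np.array([.623,.1612]);ex=np.array([np.cos(.8255),np.sin(.8255)])
for x in(-.006,-.012):
  for z in(.095,.1,.105,.11): print(x,z,pix(F,[[*(p+ex*x),z]]))
E
```

```text
-0.006 0.095 [[232.67048941 143.80679193]]
-0.006 0.1 [[232.61371518 142.24748993]]
-0.006 0.105 [[232.55665361 140.67926917]]
-0.006 0.11 [[232.49930292 139.10206249]]
-0.012 0.095 [[232.71937403 145.21043886]]
-0.012 0.1 [[232.66248725 143.64914087]]
-0.012 0.105 [[232.60531097 142.07886967]]
-0.012 0.11 [[232.54784341 140.49955726]]
```

Emit:
servo_tool(slide=[[0,0,0],[0,0,0],[0,0,0],[0,0,0],[0,0,0],[0,0,0]], rot=[[0,0,0],[0,0,0],[0,0,0],[0,0,0],[0,0,0],[0,0,0]], fingers=-1)

```text
t: 5.65
position: [0.6233, 0.1612, 0.0826]
tool_rot: [180.0, -0.0, 47.3]
wrist_force: [0.1, -1.0, 0.1]
width: 0.999
```

```bash
python3 tip.py .066
```

```text
tcp [0.6233 0.1612 0.0826] [180.   -0.   47.3] w 0.9994438199191902
[230 146] z-tcp 39.2 x -50.6 y -6.9
[237 145] z-tcp 40.6 x -49.3 y 10.4
[230 144] z-tcp 41.9 x -45.9 y -6.8
[230 145] z-tcp 42.1 x -50.3 y -6.8
[232 146] z-tcp 42.1 x -54.6 y -2.0
[237 144] z-tcp 42.2 x -47.3 y 10.5
[234 146] z-tcp 42.4 x -55.3 y 2.9
[233 146] z-tcp 42.7 x -55.6 y 0.5
[229 145] z-tcp 43.4 x -51.9 y -9.3
[236 146] z-tcp 43.4 x -57.0 y 7.8
[235 146] z-tcp 43.5 x -57.0 y 5.4
[235 145] z-tcp 45.3 x -55.2 y 5.5
[233 145] z-tcp 45.3 x -55.0 y 0.6
[231 146] z-tcp 45.5 x -59.1 y -4.4
```

Emit:
servo_tool(slide=[[0,0,30],[0,0,50],[0,0,60],[0,0,64.5],[0,0,64.5],[0,0,64.5],[0,0,64.5],[0,0,64.5]], rot=[[0,0,0],[0,0,0],[0,0,0],[0,0,0],[0,0,0],[0,0,0],[0,0,0],[0,0,0]])

```text
t: 6.7
position: [0.6234, 0.1612, 0.0183]
tool_rot: [180.0, -0.0, 47.3]
wrist_force: [-0.5, 0.3, 0.1]
width: 1.0
```

Emit:
servo_tool(slide=[[0,0,0],[0,0,0],[0,0,0],[0,0,0],[0,0,0],[0,0,0],[0,0,0]], rot=[[0,0,0],[0,0,0],[0,0,0],[0,0,0],[0,0,0],[0,0,0],[0,0,0]], fingers=1)

```text
t: 7.58
position: [0.6233, 0.1612, 0.0186]
tool_rot: [180.0, -0.0, 47.3]
wrist_force: [-3.1, 0.0, 8.4]
width: 0.338
```

```bash
python3 - <<'E'
from h import *
import rig
go(640.5,-63.4,80,67.7)
F=rig.grab_frame("side")
a=cv2.resize(F["color"][110:190,180:290],None,fx=6,fy=6,interpolation=cv2.INTER_CUBIC)
cv2.imwrite("pics/a4.png",a[:,:,::-1])
E
```

```text
t 7.58 pos [623.3 161.2  18.6] rot [ 1.7999e+02 -1.0000e-02  4.7280e+01] F [-3.1  0.   8.4] w 0.338 q6 -38.1
slide [-153.3  165.   -61.4] rz -20.4
```

View pics/a4.png

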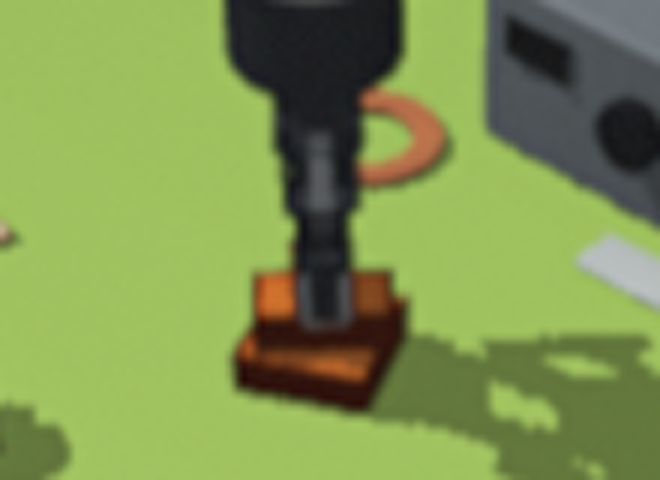

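Emit:
servo_tool(slide=[[0,0,-3],[0,0,-12],[0,0,-30],[0,0,-50],[-40,43,-61],[-80,86,-61],[-115,124,-61],[-140,151,-61],[-153.3,165,-61],[-153.3,165,-61],[-153.3,165,-61],[-153.3,165,-61]], rot=[[0,0,0],[0,0,0],[0,0,0],[0,0,0],[0,0,-5],[0,0,-10],[0,0,-15],[0,0,-20.4],[0,0,-20.4],[0,0,-20.4],[0,0,-20.4],[0,0,-20.4]])

```text
t: 9.12
position: [0.6404, -0.0621, 0.0792]
tool_rot: [-180.0, -0.0, 67.7]
wrist_force: [-0.1, 0.5, -0.5]
width: 0.315
```

```bash
python3 - <<'E'
from h import *
import rig
go(640.5,-63.4,-16.4,67.7)
F=rig.grab_frame("side");np.save("pics/last.npy",F,allow_pickle=True)
c=pix(F,[[.6405,-.0634,.08]])[0].astype(int);print(c)
a=cv2.resize(F["color"][c[1]-50:c[1]+50,c[0]-60:c[0]+60],None,fx=5,fy=5,interpolation=cv2.INTER_CUBIC)
cv2.imwrite("pics/a5.png",a[:,:,::-1])
for z,c in((.04,(234,164)),): print(*amber(F,c,z,k=11)[0],sep="\n")
E
```

```text
t 9.12 pos [640.4 -62.1  79.2] rot [-179.99   -0.     67.73] F [-0.1  0.5 -0.5] w 0.315 q6 -78.6
slide [-1.2  0.5 95.6] rz 0.0
[303 183]
((array([623.6, 161.2]), array([27.2, 56.5]), 45.2), array([233.3, 159. ]))
```

View pics/a5.png

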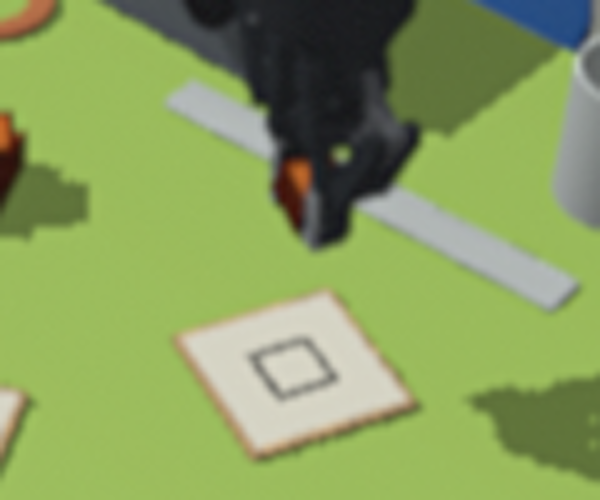

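Emit:
servo_tool(slide=[[-0.6,0.3,40],[-1.2,0.5,70],[-1.2,0.5,84],[-1.2,0.5,90],[-1.2,0.5,92],[-1.2,0.5,92],[-1.2,0.5,92],[-1.2,0.5,92]], rot=[[0,0,0],[0,0,0],[0,0,0],[0,0,0],[0,0,0],[0,0,0],[0,0,0],[0,0,0]])

```text
t: 10.18
position: [0.6407, -0.0647, -0.0125]
tool_rot: [180.0, -0.0, 67.7]
wrist_force: [-0.1, 0.5, 0.3]
width: 0.315
```

```bash
python3 - <<'E'
from h import *
import rig
go(640.5,-63.4,-16.4,67.7)
F=rig.grab_frame("side");np.save("pics/last.npy",F,allow_pickle=True)
c=pix(F,[[.6405,-.0634,.02]])[0].astype(int);print(c)
a=cv2.resize(F["color"][c[1]-30:c[1]+30,c[0]-40:c[0]+40],None,fx=8,fy=8,interpolation=cv2.INTER_CUBIC)
cv2.imwrite("pics/a6.png",a[:,:,::-1])
E
```

```text
t 10.18 pos [640.7 -64.7 -12.5] rot [ 1.7996e+02 -1.0000e-02  6.7680e+01] F [-0.1  0.5  0.3] w 0.315 q6 -78.8
slide [ 1.1 -0.7  3.9] rz -0.0
[301 201]
```

View pics/a6.png

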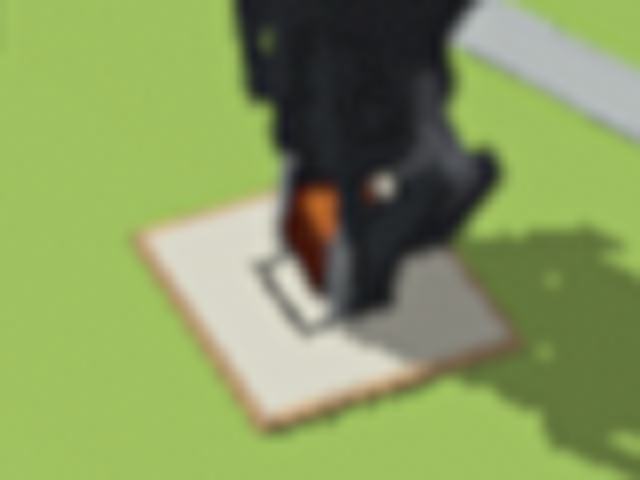

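Emit:
servo_tool(slide=[[0.6,-0.4,0],[1.1,-0.7,1],[1.1,-0.7,2],[1.1,-0.7,2.5],[1.1,-0.7,3],[1.1,-0.7,3.3],[1.1,-0.7,3.3],[1.1,-0.7,3.3]], rot=[[0,0,0],[0,0,0],[0,0,0],[0,0,0],[0,0,0],[0,0,0],[0,0,0],[0,0,0]])

```text
t: 11.22
position: [0.6403, -0.0633, -0.0151]
tool_rot: [180.0, -0.0, 67.7]
wrist_force: [-5.8, 1.5, 20.2]
width: 0.315
```

Emit:
servo_tool(slide=[[0,0,-0.4],[0,0,-0.4],[0,0,-0.4]], rot=[[0,0,0],[0,0,0],[0,0,0]])

```text
t: 11.6
position: [0.6403, -0.0633, -0.0151]
tool_rot: [180.0, -0.0, 67.7]
wrist_force: [-3.7, 1.2, 14.6]
width: 0.312
```

Emit:
servo_tool(slide=[[0,0,0],[0,0,0],[0,0,0],[0,0,0],[0,0,0],[0,0,-20],[0,0,-60],[0,0,-100],[0,0,-120],[0,0,-120]], rot=[[0,0,0],[0,0,0],[0,0,0],[0,0,0],[0,0,0],[0,0,0],[0,0,0],[0,0,0],[0,0,0],[0,0,0]], fingers=-1)

```text
t: 12.85
position: [0.6415, -0.0636, 0.1071]
tool_rot: [179.8, -0.0, 67.7]
wrist_force: [0.1, 0.7, 0.4]
width: 0.998
```

```bash
python3 - <<'E'
from h import *
import rig
from rig import grab_frame
F=grab_frame("side");G=grab_frame("top")
np.save("pics/s1.npy",F,allow_pickle=True);np.save("pics/t1.npy",G,allow_pickle=True)
for nm,f,X in(("side",F,[.6405,-.0634,.025]),("top",G,[.6405,-.0634,.025]),("side",F,[.469,.251,.04]),("top",G,[.469,.251,.04])):
    print(nm,*amber(f,pix(f,[X])[0],X[2],vrel=.75)[0],sep="\n")
for nm,f in(("side",F),("top",G)):
    print(nm,*amber(f,pix(f,[[.62,.162,.03]])[0],.04,vrel=.8,k=11)[0],sep="\n")
go(469.2,251,60,90)
a,b=[crop(f,pix(f,[X])[0],20)[0] for f,X in((F,[.64,-.063,.02]),(F,[.62,.162,.03]))]
cv2.imwrite("pics/a7.png",np.hstack([a,b])[:,:,::-1])
E
```

```text
side
((array([644.3, -61.7]), array([22.8, 22.8]), 66.8), array([302.1, 199.4]))Traceback (most recent call last):
  File "<stdin>", line 7, in <module>
  File "h.py", line 20, in amber
    a=(hsv[...,0]<17)&(hsv[...,1]>110); v=hsv[...,2]; ref=np.percentile(v[a],85)
                                                          ~~~~~~~~~~~~~^^^^^^^^^
    return _quantile_unchecked(
        a, q, axis, out, overwrite_input, method, keepdims, weights)
    return _ureduce(a,
                    func=_quantile_ureduce_func,
    ...<5 lines>...
                    overwrite_input=overwrite_input,
                    method=method)
    r = func(a, **kwargs)
    result = _quantile(arr,
                       quantiles=q,
    ...<2 lines>...
                       out=out,
                       weights=wgt)
    previous = arr[previous_indexes]
               ~~~^^^^^^^^^^^^^^^^^^
IndexError: index 0 is out of bounds for axis 0 with size 0
```

Emit:
servo_tool(slide=[[50,-30,-20],[110,-60,-40],[170,-100,-40],[230,-130,-40],[230,-130,-40],[230,-130,-40]], rot=[[0,0,0],[0,0,0],[0,0,0],[0,0,0],[0,0,0],[0,0,0]])

```text
t: 13.7
position: [0.6067, 0.1997, 0.1433]
tool_rot: [-179.9, 0.1, 67.8]
wrist_force: [0.2, -0.2, -0.2]
width: 1.003
```

```bash
sed -i 's/    m=(a&(v/    if a.sum()<900: return [],None\n    m=(a\&(v/' h.py; cat > look.py <<'E'
from h import *
import rig
F=rig.grab_frame("side");G=rig.grab_frame("top")
np.save("pics/s1.npy",F,allow_pickle=True);np.save("pics/t1.npy",G,allow_pickle=True)
E
cat > l2.py <<'E'
from h import *
F=load("s1");G=load("t1")
for nm,f,X in(("side",F,[.6405,-.0634,.025]),("top",G,[.6405,-.0634,.025]),("side",F,[.469,.251,.04]),("top",G,[.469,.251,.04])):
    print(nm,*amber(f,pix(f,[X])[0],X[2],vrel=.75)[0],sep="\n")
for nm,f in(("side",F),("top",G)):
    print(nm,*amber(f,pix(f,[[.62,.162,.03]])[0],.04,vrel=.8,k=11)[0],sep="\n")
go(469.2,251,60,90)
t=[crop(f,pix(f,[X])[0],20)[0] for X in([.64,-.063,.02],[.62,.162,.03]) for f in(F,G)]
cv2.imwrite("pics/a7.png",np.vstack([np.hstack(t[:2]),np.hstack(t[2:])])[:600,:,::-1])
E
python3 look.py; python3 l2.py
```

```text
side
((array([644.4, -61.5]), array([22.9, 23.1]), 68.8), array([302.1, 199.4]))
top
((array([643.2, -62.8]), array([23., 21.]), 67.7), array([277.2, 160.3]))
side
((array([434.5, 233.6]), array([54.8, 20.3]), 87.9), array([160.9, 180.2]))
((array([469.3, 252.1]), array([39.4, 38.6]), 73.4), array([166.6, 170.3]))Traceback (most recent call last):
  File "l2.py", line 4, in <module>
    print(nm,*amber(f,pix(f,[X])[0],X[2],vrel=.75)[0],sep="\n")
              ~~~~~^^^^^^^^^^^^^^^^^^^^^^^^^^^^^^^
  File "h.py", line 20, in amber
    a=(hsv[...,0]<17)&(hsv[...,1]>110); v=hsv[...,2]; ref=np.percentile(v[a],85)
                                                          ~~~~~~~~~~~~~^^^^^^^^^
    return _quantile_unchecked(
        a, q, axis, out, overwrite_input, method, keepdims, weights)
    return _ureduce(a,
                    func=_quantile_ureduce_func,
    ...<5 lines>...
                    overwrite_input=overwrite_input,
                    method=method)
    r = func(a, **kwargs)
    result = _quantile(arr,
                       quantiles=q,
    ...<2 lines>...
                       out=out,
                       weights=wgt)
    previous = arr[previous_indexes]
               ~~~^^^^^^^^^^^^^^^^^^
IndexError: index 0 is out of bounds for axis 0 with size 0
```

```bash
python3 - <<'E'
s=open('h.py').read()
s=s.replace("    if a.sum()<900: return [],None\n","").replace("v=hsv[...,2]; ref","v=hsv[...,2]\n    if a.sum()<900: return [],None\n    ref")
open('h.py','w').write(s)
E
python3 l2.py
```

```text
side
((array([644.4, -61.5]), array([22.9, 23.1]), 68.8), array([302.1, 199.4]))
top
((array([643.2, -62.8]), array([23., 21.]), 67.7), array([277.2, 160.3]))
side
((array([434.5, 233.6]), array([54.8, 20.3]), 87.9), array([160.9, 180.2]))
((array([469.3, 252.1]), array([39.4, 38.6]), 73.4), array([166.6, 170.3]))
top
side
((array([623.6, 161.2]), array([27.2, 56.5]), 45.2), array([233.3, 159. ]))
top
((array([629.5, 140.7]), array([15. , 25.1]), 64.8), array([207.6, 166.8]))
t 13.8 pos [607.2 197.7 143.5] rot [-1.7996e+02  6.0000e-02  6.7670e+01] F [ 1.  -0.3 -1.2] w 0.999 q6 -55.0
slide [  -3.2 -147.9   83.5] rz -22.3
```

View pics/a7.png

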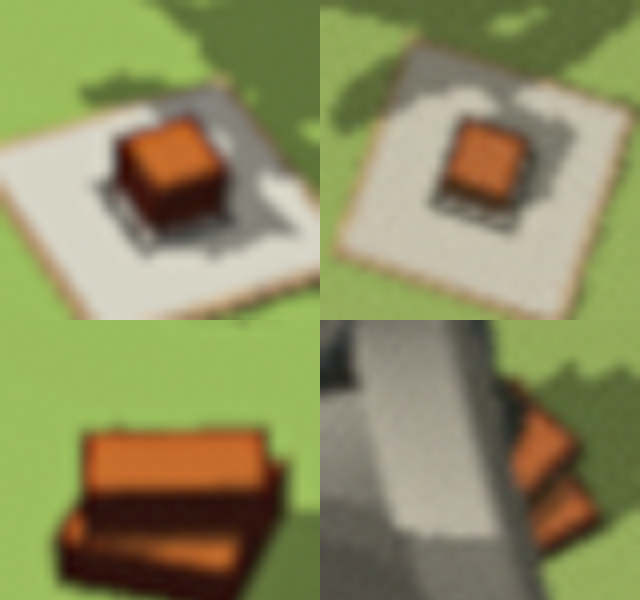

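Emit:
servo_tool(slide=[[-1.5,-50,20],[-3.2,-100,40],[-3.2,-130,60],[-3.2,-147.9,83],[-3.2,-147.9,110],[-3.2,-147.9,130],[-3.2,-147.9,136],[-3.2,-147.9,136],[-3.2,-147.9,136],[-3.2,-147.9,136]], rot=[[0,0,0],[0,0,0],[0,0,0],[0,0,0],[0,0,0],[0,0,0],[0,0,0],[0,0,0],[0,0,0],[0,0,0]])

```text
t: 15.05
position: [0.4697, 0.252, 0.0088]
tool_rot: [180.0, -0.0, 67.7]
wrist_force: [-0.0, -0.4, 0.3]
width: 1.004
```

```bash
python3 -c "
from h import *
go(469.2,251,-1.5,67.7)"
```

```text
t 15.05 pos [469.7 252.    8.8] rot [ 1.7995e+02 -4.0000e-02  6.7680e+01] F [-0.  -0.4  0.3] w 1.004 q6 -45.9
slide [-1.1 -0.1 10.3] rz -0.0
```

Emit:
servo_tool(slide=[[-0.6,0,4],[-1,0,8],[-1,0,9.5],[-1,0,9.5],[-1,0,9.5]], rot=[[0,0,0],[0,0,0],[0,0,0],[0,0,0],[0,0,0]])

```text
t: 15.68
position: [0.469, 0.2511, -0.0013]
tool_rot: [180.0, -0.0, 67.7]
wrist_force: [0.9, 0.3, 0.6]
width: 1.002
```

Emit:
servo_tool(slide=[[0,0,0],[0,0,0],[0,0,0],[0,0,0],[0,0,0],[0,0,0]], rot=[[0,0,0],[0,0,0],[0,0,0],[0,0,0],[0,0,0],[0,0,0]], fingers=1)

```text
t: 16.42
position: [0.469, 0.2511, -0.0009]
tool_rot: [180.0, -0.0, 67.7]
wrist_force: [-3.1, 0.1, 10.3]
width: 0.516
```

```bash
python3 look.py; python3 - <<'E'
from h import *
go(547.3,388.5,60,67.7)
F=load("s1"); print(*amber(F,pix(F,[[.469,.251,.04]])[0],.04,vrel=.75)[0],sep="\n")
cv2.imwrite("pics/a8.png",np.hstack([crop(F,pix(F,[[.469,.251,.05]])[0],30,10)[0]])[:,:,::-1])
E
```

```text
t 16.52 pos [469.  251.1  -0.9] rot [ 1.7998e+02 -2.0000e-02  6.7680e+01] F [-1.3 -0.4 10.6] w 0.517 q6 -46.0
slide [156.9  20.2 -60.9] rz -0.0
((array([433.7, 233.8]), array([55.2, 20.5]), 84.7), array([160.6, 180.1]))
((array([458.1, 258.7]), array([35.4, 13.5]), 62.1), array([162. , 171.2]))
```

View pics/a8.png

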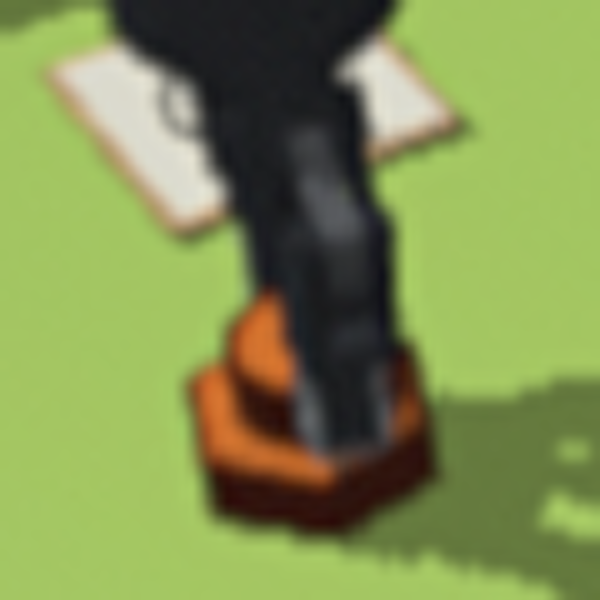

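Emit:
servo_tool(slide=[[0,0,-3],[0,0,-12],[0,0,-30],[0,0,-45],[30,4,-61],[75,10,-61],[120,15,-61],[148,19,-55],[157,20.2,-30],[157,20.2,-10],[157,20.2,-4],[157,20.2,-4]], rot=[[0,0,0],[0,0,0],[0,0,0],[0,0,0],[0,0,0],[0,0,0],[0,0,0],[0,0,0],[0,0,0],[0,0,0],[0,0,0],[0,0,0]])

```text
t: 18.02
position: [0.547, 0.388, 0.0027]
tool_rot: [-180.0, 0.0, 67.7]
wrist_force: [0.1, 0.3, -0.8]
width: 0.513
```

Emit:
servo_tool(slide=[[0,0,2],[0,0,4],[0,0,6],[0,0,6]], rot=[[0,0,0],[0,0,0],[0,0,0],[0,0,0]])

```text
t: 18.52
position: [0.5472, 0.3885, -0.0034]
tool_rot: [-180.0, 0.0, 67.7]
wrist_force: [-0.3, -0.2, -1.0]
width: 0.516
```

```bash
python3 look.py; python3 - <<'E'
from h import *
go(547.3,388.5,-15,67.7)
E
```

```text
t 18.62 pos [547.3 388.6  -3.3] rot [180.    -0.    67.69] F [ 0.9  0.8 -0.9] w 0.515 q6 -37.4
slide [-0.1  0.1 11.7] rz -0.0
```

Now lower in a decelerating series.

Emit:
servo_tool(slide=[[0,0,5],[0,0,8],[0,0,9.5],[0,0,10.5],[0,0,11],[0,0,11]], rot=[[0,0,0],[0,0,0],[0,0,0],[0,0,0],[0,0,0],[0,0,0]])

```text
t: 19.38
position: [0.5473, 0.3886, -0.0143]
tool_rot: [180.0, -0.0, 67.7]
wrist_force: [-0.7, 0.1, -0.3]
width: 0.517
```

Emit:
servo_tool(slide=[[0,0,0.5],[0,0,0.9],[0,0,0.9],[0,0,0.9]], rot=[[0,0,0],[0,0,0],[0,0,0],[0,0,0]])

```text
t: 19.88
position: [0.5473, 0.3886, -0.0152]
tool_rot: [180.0, -0.0, 67.7]
wrist_force: [-0.4, -0.1, -1.6]
width: 0.517
```

Emit:
servo_tool(slide=[[0,0,0.3],[0,0,0.6],[0,0,0.8],[0,0,0.8]], rot=[[0,0,0],[0,0,0],[0,0,0],[0,0,0]])

```text
t: 20.38
position: [0.5473, 0.3886, -0.0158]
tool_rot: [180.0, -0.0, 67.7]
wrist_force: [-2.3, -0.5, 4.1]
width: 0.513
```

Emit:
servo_tool(slide=[[0,0,0],[0,0,0],[0,0,0],[0,0,0],[0,0,-15],[0,0,-50],[0,0,-100],[60,0,-120],[100,0,-120],[100,0,-120],[100,0,-120]], rot=[[0,0,0],[0,0,0],[0,0,0],[0,0,0],[0,0,0],[0,0,0],[0,0,0],[0,0,0],[0,0,0],[0,0,0],[0,0,0]], fingers=-1)

```text
t: 21.75
position: [0.5849, 0.4807, 0.1043]
tool_rot: [-180.0, 0.0, 67.7]
wrist_force: [0.9, 0.8, 0.3]
width: 1.001
```

```bash
python3 look.py; python3 - <<'E'
from h import *
F=load("s1");G=load("t1")
for l,X in(("disc",[.547,.388,.025]),("small",[.643,-.062,.025])):
  for nm,f in(("side",F),("top",G)):
    print(l,nm,*amber(f,pix(f,[X])[0],X[2],vrel=.75)[0],sep="\n")
for nm,f in(("side",F),("top",G)):
    print("oblong",nm,*amber(f,pix(f,[[.62,.162,.03]])[0],.04,vrel=.8,k=21)[0],sep="\n")
    print("hex",nm,*amber(f,pix(f,[[.465,.251,.015]])[0],.02,vrel=.75)[0],sep="\n")
cv2.imwrite("pics/a9.png",np.hstack([crop(f,pix(f,[[.547,.388,.02]])[0],20,10)[0] for f in(F,G)])[:,:,::-1])
go(640.5,-63,60,67.7)
E
```

```text
disc
side
((array([547.7, 390.8]), array([39.3, 38.4]), 52.3), array([159.5, 139.9]))
disc
top
((array([547.1, 387.8]), array([39. , 38.4]), 79.7), array([125.3, 200.4]))
small
side
((array([644.3, -61.7]), array([22.6, 22.8]), 67.3), array([302.1, 199.4]))
small
top
((array([643.5, -63.2]), array([24.1, 22.7]), 66.7), array([277.2, 160.4]))
oblong
side
((array([623.6, 161. ]), array([26.6, 56.4]), 44.2), array([233.3, 159. ]))
hex
side
((array([466.4, 253.5]), array([57. , 60.9]), 88.9), array([166.2, 176.5]))
oblong
top
((array([628. , 186.2]), array([16.5, 17.3]), 88.5), array([192.3, 168.4]))
((array([622.7, 159.5]), array([27.4, 56.8]), 46.7), array([201.6, 169.9]))
hex
top
((array([465.6, 251.3]), array([55.3, 61. ]), 88.6), array([172.4, 226.1]))
t 21.85 pos [584.9 480.2 104.2] rot [-1.7999e+02  3.0000e-02  6.7660e+01] F [0.3 0.3 0.5] w 1.0 q6 -32.8
slide [-481.3  257.9   44.2] rz -0.0
```

View pics/a9.png

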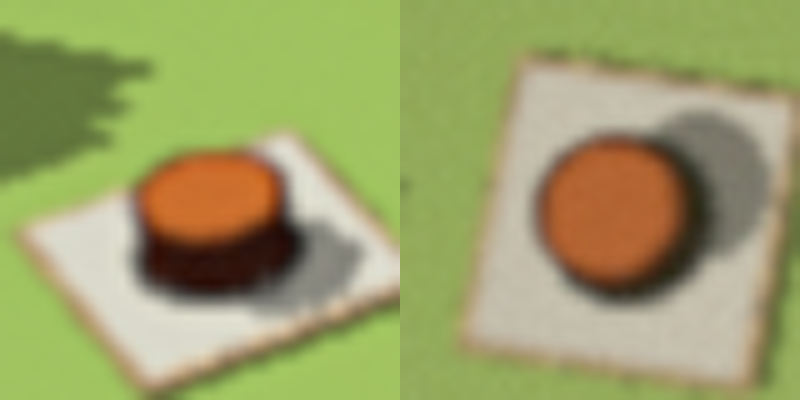

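Emit:
servo_tool(slide=[[-40,22,0],[-90,50,0],[-145,81,10],[-200,111,20],[-250,139,30],[-281.4,156.9,40],[-281.4,156.9,60],[-281.4,156.9,80],[-281.4,156.9,90],[-281.4,156.9,92],[-281.4,156.9,92],[-281.4,156.9,92]], rot=[[0,0,5],[0,0,10],[0,0,15],[0,0,20],[0,0,21.7],[0,0,21.7],[0,0,21.7],[0,0,21.7],[0,0,21.7],[0,0,21.7],[0,0,21.7],[0,0,21.7]])

```text
t: 23.35
position: [0.6239, 0.1613, 0.0127]
tool_rot: [180.0, -0.0, 46.0]
wrist_force: [-0.8, 0.2, 0.4]
width: 0.999
```

```bash
python3 -c "
from h import *
go(623.1,160.3,2,46)"
```

```text
t 23.35 pos [623.9 161.3  12.7] rot [ 1.7996e+02 -5.0000e-02  4.5990e+01] F [-0.8  0.2  0.4] w 0.999 q6 -36.8
slide [-1.3  0.2 10.7] rz -0.0
```

Emit:
servo_tool(slide=[[-0.4,0,5],[-0.8,0,9],[-0.8,0,10.3],[-0.8,0,10.3],[-0.8,0,10.3]], rot=[[0,0,0],[0,0,0],[0,0,0],[0,0,0],[0,0,0]])

```text
t: 23.98
position: [0.623, 0.1607, 0.0017]
tool_rot: [180.0, -0.0, 46.0]
wrist_force: [-0.7, -0.2, -0.3]
width: 1.001
```

Emit:
servo_tool(slide=[[0,0,0],[0,0,0],[0,0,0],[0,0,0],[0,0,0],[0,0,0]], rot=[[0,0,0],[0,0,0],[0,0,0],[0,0,0],[0,0,0],[0,0,0]], fingers=1)

```text
t: 24.72
position: [0.6231, 0.1607, 0.002]
tool_rot: [180.0, -0.0, 46.0]
wrist_force: [-1.6, -1.3, 5.0]
width: 0.381
```

```bash
python3 -c "
from h import *
go(475.4,39.6,-13,116.9)"
```

```text
t 24.73 pos [623.1 160.7   2. ] rot [ 1.7999e+02 -2.0000e-02  4.5990e+01] F [-1.6 -1.3  5. ] w 0.381 q6 -36.8
slide [-189.7  -22.1   15. ] rz -70.9
```

Emit:
servo_tool(slide=[[0,0,-3],[0,0,-12],[0,0,-30],[0,0,-45],[-25,-3,-50],[-60,-7,-50],[-100,-12,-50],[-140,-16,-50],[-170,-20,-50],[-189.7,-22.1,-50],[-189.7,-22.1,-40],[-189.7,-22.1,-30]], rot=[[0,0,0],[0,0,0],[0,0,0],[0,0,0],[0,0,-9],[0,0,-19],[0,0,-29],[0,0,-39],[0,0,-49],[0,0,-59],[0,0,-68],[0,0,-70.9]])

```text
t: 26.22
position: [0.4758, 0.0393, 0.0325]
tool_rot: [179.9, 0.1, 117.1]
wrist_force: [0.4, 0.1, -1.7]
width: 0.384
```

Emit:
servo_tool(slide=[[0,0,12],[0,0,24],[0,0,30],[0,0,32],[0,0,32],[0,0,32]], rot=[[0,0,0],[0,0,0],[0,0,0],[0,0,0],[0,0,0],[0,0,0]])

```text
t: 26.98
position: [0.4754, 0.0396, -0.0001]
tool_rot: [180.0, 0.0, 116.9]
wrist_force: [-0.3, 0.5, -0.4]
width: 0.384
```

```bash
python3 -c "
from h import *
go(475.4,39.6,-13,116.9)"
```

```text
t 26.98 pos [ 4.754e+02  3.960e+01 -1.000e-01] rot [1.7998e+02 1.0000e-02 1.1688e+02] F [-0.3  0.5 -0.4] w 0.384 q6 -119.3
slide [ 0.  -0.  12.9] rz -0.0
```

Emit:
servo_tool(slide=[[0,0,6],[0,0,9.5],[0,0,11.5],[0,0,12.3],[0,0,12.8],[0,0,13.2],[0,0,13.2]], rot=[[0,0,0],[0,0,0],[0,0,0],[0,0,0],[0,0,0],[0,0,0],[0,0,0]])

```text
t: 27.85
position: [0.4753, 0.0396, -0.013]
tool_rot: [180.0, 0.0, 116.9]
wrist_force: [-2.3, 0.4, 11.7]
width: 0.38
```

Contact as predicted. Release, then head to the small piece.

Emit:
servo_tool(slide=[[0,0,-0.2],[0,0,-0.2],[0,0,-0.2],[0,0,-0.2],[0,0,-0.2],[0,0,-15],[0,0,-50],[0,0,-90],[0,0,-100],[0,0,-100]], rot=[[0,0,0],[0,0,0],[0,0,0],[0,0,0],[0,0,0],[0,0,0],[0,0,0],[0,0,0],[0,0,0],[0,0,0]], fingers=-1)

```text
t: 29.1
position: [0.4756, 0.0396, 0.0872]
tool_rot: [179.9, 0.0, 116.9]
wrist_force: [0.1, 1.0, -1.4]
width: 0.998
```

```bash
python3 look.py; python3 - <<'E'
from h import *
F=load("s1");G=load("t1")
for l,X in(("obl",[.475,.04,.025]),("sq",[.615,.161,.02]),("hex",[.466,.252,.02])):
  for nm,f in(("side",F),("top",G)):
    print(l,nm,*amber(f,pix(f,[X])[0],X[2],vrel=.75)[0],sep="\n")
go(643.5,-62.3,-13,67.7)
E
```

```text
obl
side
((array([476.3,  40.4]), array([58.6, 28.7]), 26.3), array([224.4, 214. ]))
obl
top
sq
side
((array([598.3, 165.7]), array([18.3, 34.1]), 32.7), array([225.3, 168.4]))
sq
top
((array([632.8, 180.9]), array([36.5, 69.9]), 69.2), array([197. , 169.4]))
hex
side
((array([466.5, 253.3]), array([56.9, 61.1]), 88.1), array([166.2, 176.5]))
hex
top
((array([465.6, 251.1]), array([55.6, 60.9]), 87.0), array([172.4, 226.2]))
t 29.2 pos [474.8  39.6  85.9] rot [-1.7995e+02 -3.0000e-02  1.1689e+02] F [-0.1  0.6  0.3] w 0.999 q6 -119.3
slide [-167.2  104.4   98.9] rz 49.2
```

Emit:
servo_tool(slide=[[-30,20,0],[-75,46,0],[-120,75,0],[-155,97,0],[-167.5,104.6,10],[-167.5,104.6,30],[-167.5,104.6,55],[-167.5,104.6,72],[-167.5,104.6,85],[-167.5,104.6,90],[-167.5,104.6,90],[-167.5,104.6,90]], rot=[[0,0,10],[0,0,20],[0,0,30],[0,0,40],[0,0,49.2],[0,0,49.2],[0,0,49.2],[0,0,49.2],[0,0,49.2],[0,0,49.2],[0,0,49.2],[0,0,49.2]])

```text
t: 30.7
position: [0.6447, -0.0626, -0.0028]
tool_rot: [179.9, -0.0, 67.7]
wrist_force: [0.1, -0.0, 1.5]
width: 0.999
```

```bash
python3 -c "
from h import *
go(643.8,-62.3,-13,67.7)"
```

```text
t 30.7 pos [644.7 -62.6  -2.8] rot [ 1.7994e+02 -1.0000e-02  6.7690e+01] F [ 0.1 -0.   1.5] w 0.999 q6 -78.5
slide [-0.1 -1.  10.2] rz -0.0
```

Emit:
servo_tool(slide=[[0,-0.3,5],[0,-0.6,9],[0,-0.6,9.8],[0,-0.6,9.8],[0,-0.6,9.8]], rot=[[0,0,0],[0,0,0],[0,0,0],[0,0,0],[0,0,0]])

```text
t: 31.32
position: [0.6438, -0.0623, -0.0132]
tool_rot: [180.0, -0.0, 67.7]
wrist_force: [0.1, 0.4, -0.9]
width: 0.998
```

Emit:
servo_tool(slide=[[0,0,0],[0,0,0],[0,0,0],[0,0,0],[0,0,0],[0,0,0]], rot=[[0,0,0],[0,0,0],[0,0,0],[0,0,0],[0,0,0],[0,0,0]], fingers=1)

```text
t: 32.08
position: [0.6438, -0.0623, -0.013]
tool_rot: [180.0, -0.0, 67.7]
wrist_force: [-1.3, -0.4, 5.7]
width: 0.314
```

```bash
python3 -c "
from h import *
go(640.5,-63.5,-13,67.7)"
```

```text
t 32.08 pos [643.8 -62.3 -13. ] rot [ 1.7998e+02 -1.0000e-02  6.7680e+01] F [-1.3 -0.4  5.7] w 0.314 q6 -78.5
slide [-2.4 -2.6 -0. ] rz -0.0
```

Emit:
servo_tool(slide=[[0,0,-2],[-0.8,-0.8,-3],[-1.8,-1.9,-3],[-2.4,-2.6,-3],[-2.4,-2.6,-3],[-2.4,-2.6,-3],[-2.4,-2.6,-2],[-2.4,-2.6,-1],[-2.4,-2.6,-0.4],[-2.4,-2.6,0.1],[-2.4,-2.6,0.1]], rot=[[0,0,0],[0,0,0],[0,0,0],[0,0,0],[0,0,0],[0,0,0],[0,0,0],[0,0,0],[0,0,0],[0,0,0],[0,0,0]])

```text
t: 33.45
position: [0.6404, -0.0635, -0.013]
tool_rot: [180.0, -0.0, 67.7]
wrist_force: [-1.9, -0.4, 6.8]
width: 0.313
```

Emit:
servo_tool(slide=[[0,0,-0.1],[0,0,-0.1],[0,0,-0.1],[0,0,-0.1],[0,0,-15],[0,0,-50],[20,-25,-90],[55,-68,-100],[92,-115,-100],[128,-159,-100],[164,-204,-100],[195,-243,-100]], rot=[[0,0,0],[0,0,0],[0,0,0],[0,0,0],[0,0,0],[0,0,0],[0,0,0],[0,0,-5],[0,0,-10],[0,0,-15],[0,0,-20.4],[0,0,-20.4]], fingers=-1)

```text
t: 34.95
position: [0.4887, 0.2108, 0.0877]
tool_rot: [179.9, -0.0, 88.2]
wrist_force: [0.3, 0.7, 0.5]
width: 0.993
```

```bash
python3 look.py; python3 - <<'E'
from h import *
F=load("s1");G=load("t1")
for l,X in(("obl",[.475,.04,.025]),("small",[.640,-.063,.025]),("sq",[.615,.161,.02]),("hex",[.466,.252,.02])):
  for nm,f in(("side",F),("top",G)):
    print(l,nm,*amber(f,pix(f,[X])[0],X[2],vrel=.75)[0])
go(466,252.3,40,88.1)
E
```

```text
obl side ((array([476.4,  40.2]), array([58.6, 28.3]), 26.6), array([224.4, 214. ]))
obl top ((array([476.1,  38.6]), array([58.9, 28.2]), 26.8), array([245.8, 218.4]))
small side ((array([640.8, -62.8]), array([21.8, 22.7]), 67.6), array([301.7, 200.4]))
small top ((array([640.3, -63.9]), array([22.1, 22.8]), 68.2), array([277.5, 161.3]))
sq side ((array([624.8, 165. ]), array([58.7, 57.7]), 27.7), array([233.1, 164. ]))
sq top ((array([624. , 162.9]), array([58.5, 58.2]), 27.4), array([201.4, 171.4]))
hex side ((array([466.5, 253.3]), array([57., 61.]), 87.6), array([166.2, 176.5]))
hex top
t 35.05 pos [487.2 212.5  87.6] rot [-1.7998e+02 -4.0000e-02  8.8300e+01] F [ 0.9 -0.3 -0.4] w 1.0 q6 -71.2
slide [ 39.2 -22.4  47.6] rz 0.2
```

Emit:
servo_tool(slide=[[20,-11,0],[39.2,-22.4,0],[39.2,-22.4,10],[39.2,-22.4,40],[39.2,-22.4,70],[39.2,-22.4,90],[39.2,-22.4,102],[39.2,-22.4,106.5],[39.2,-22.4,107],[39.2,-22.4,107],[39.2,-22.4,107]], rot=[[0,0,0.4],[0,0,0.4],[0,0,0.4],[0,0,0.4],[0,0,0.4],[0,0,0.4],[0,0,0.4],[0,0,0.4],[0,0,0.4],[0,0,0.4],[0,0,0.4]])

```text
t: 36.42
position: [0.4688, 0.2492, -0.0199]
tool_rot: [180.0, -0.0, 87.7]
wrist_force: [-0.2, 0.4, -0.2]
width: 1.0
```

Emit:
servo_tool(slide=[[0,0,0],[0,0,0],[0,0,0],[0,0,0],[0,0,0],[0,0,0]], rot=[[0,0,0],[0,0,0],[0,0,0],[0,0,0],[0,0,0],[0,0,0]], fingers=1)

```text
t: 37.17
position: [0.4688, 0.2492, -0.0198]
tool_rot: [180.0, -0.0, 87.7]
wrist_force: [-1.6, -0.9, 12.3]
width: 0.717
```

```bash
python3 -c "
from h import *
go(459.6,-388.1,-15,61.9)"
```

```text
t 37.17 pos [468.8 249.2 -19.8] rot [ 1.7996e+02 -2.0000e-02  8.7680e+01] F [-1.6 -0.9 12.3] w 0.717 q6 -66.1
slide [-637.2   16.6   -4.8] rz 25.8
```

Emit:
servo_tool(slide=[[0,0,0],[0,0,0],[0,0,0],[0,0,0],[0,0,-20],[0,0,-70],[0,0,-110],[0,-50,-110],[0,-100,-110],[0,-130,-110],[0,-130,-110],[0,-130,-110]], rot=[[0,0,0],[0,0,0],[0,0,0],[0,0,0],[0,0,0],[0,0,0],[0,0,0],[0,0,0],[0,0,0],[0,0,0],[0,0,0],[0,0,0]], fingers=-1)

```text
t: 38.67
position: [0.3396, 0.2547, 0.0897]
tool_rot: [179.9, -0.0, 87.7]
wrist_force: [0.2, 0.6, -0.2]
width: 0.999
```

```bash
python3 look.py; python3 - <<'E'
from h import *
F=load("s1");G=load("t1")
for l,X in(("sq",[.615,.161,.02]),("hex",[.466,.252,.02])):
  for nm,f in(("side",F),("top",G)):
    print(l,nm,*amber(f,pix(f,[X])[0],X[2],vrel=.75)[0])
cv2.imwrite("pics/a10.png",np.hstack([crop(f,pix(f,[[.466,.252,.02]])[0],20,10)[0] for f in(F,G)])[:,:,::-1])
go(466,252.3,40,88.1)
E
```

```text
sq side ((array([624.9, 165. ]), array([58.9, 57.6]), 27.8), array([233.1, 164. ]))
sq top ((array([624. , 163.1]), array([58.5, 58.5]), 27.3), array([201.2, 171.3]))
hex side ((array([465.8, 251.1]), array([56.8, 62. ]), 27.4), array([166.8, 177.1]))
hex top ((array([464.7, 248.6]), array([55.7, 62.3]), 88.6), array([173.4, 226.2]))
t 38.77 pos [339.9 254.5  89.6] rot [ 1.7995e+02 -3.0000e-02  8.7660e+01] F [0.5 0.1 0.5] w 1.0 q6 -58.9
slide [  2.9 126.1  49.6] rz -0.4
```

View pics/a10.png

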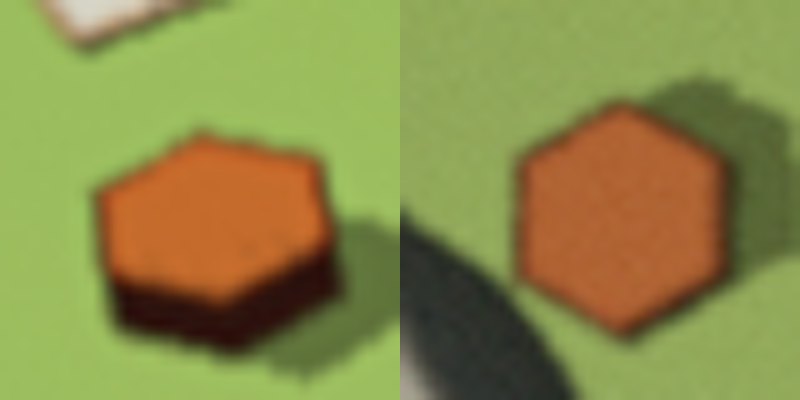

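Emit:
servo_tool(slide=[[0,40,0],[0.2,85,0],[0.2,115,0],[0.2,125.4,10],[0.2,125.4,40],[0.2,125.4,65],[0.2,125.4,80],[0.2,125.4,84],[0.2,125.4,85],[0.2,125.4,85],[0.2,125.4,85],[0.2,125.4,85]], rot=[[0,0,-0.3],[0,0,-0.3],[0,0,-0.3],[0,0,-0.3],[0,0,-0.3],[0,0,-0.3],[0,0,-0.3],[0,0,-0.3],[0,0,-0.3],[0,0,-0.3],[0,0,-0.3],[0,0,-0.3]])

```text
t: 40.28
position: [0.4642, 0.2495, 0.0049]
tool_rot: [180.0, -0.0, 88.0]
wrist_force: [-0.0, 1.6, 0.1]
width: 1.0
```

```bash
python3 -c "
from h import *
go(465.2,249.6,-19,88)"
```

```text
t 40.27 pos [464.2 249.5   4.9] rot [ 1.7997e+02 -2.0000e-02  8.7990e+01] F [-0.   1.6  0.1] w 1.0 q6 -66.2
slide [ 0.1  1.  23.9] rz -0.0
```

Emit:
servo_tool(slide=[[0,0.5,10],[0,1,18],[0,1,22],[0,1,23],[0,1,23],[0,1,23]], rot=[[0,0,0],[0,0,0],[0,0,0],[0,0,0],[0,0,0],[0,0,0]])

```text
t: 41.02
position: [0.4651, 0.2495, -0.0183]
tool_rot: [180.0, -0.0, 88.0]
wrist_force: [0.3, 0.6, -0.7]
width: 1.0
```

Emit:
servo_tool(slide=[[0,0,0],[0,0,0],[0,0,0],[0,0,0],[0,0,0],[0,0,0]], rot=[[0,0,0],[0,0,0],[0,0,0],[0,0,0],[0,0,0],[0,0,0]], fingers=1)

```text
t: 41.78
position: [0.465, 0.2494, -0.0179]
tool_rot: [180.0, -0.0, 88.0]
wrist_force: [-2.3, -1.2, 10.5]
width: 0.71
```

```bash
python3 -c "
from h import *
go(459.6,-388.1,-13,61.9)"
```

```text
t 41.77 pos [465.  249.4 -17.9] rot [ 1.7998e+02 -1.0000e-02  8.7980e+01] F [-2.3 -1.2 10.5] w 0.71 q6 -66.3
slide [-637.3   17.    -4.9] rz 26.1
```

Emit:
servo_tool(slide=[[0,0,-4],[0,0,-20],[0,0,-50],[0,0,-70],[-20,0,-80],[-55,1,-80],[-100,2,-80],[-145,4,-80],[-190,5,-80],[-235,6,-80],[-280,8,-80],[-310,9,-80]], rot=[[0,0,0],[0,0,0],[0,0,0],[0,0,0],[0,0,2],[0,0,4],[0,0,6],[0,0,8],[0,0,10],[0,0,11],[0,0,12],[0,0,12.1]])

```text
t: 43.28
position: [0.4621, -0.0632, 0.0618]
tool_rot: [-180.0, 0.0, 75.7]
wrist_force: [0.8, 0.3, -0.9]
width: 0.707
```

```bash
python3 -c "
from h import *
go(459.6,-388.1,-13,61.9)"
```

```text
t 43.27 pos [462.1 -63.2  61.8] rot [-1.7998e+02  1.0000e-02  7.5710e+01] F [ 0.8  0.3 -0.9] w 0.707 q6 -90.8
slide [-315.4   77.7   74.8] rz 13.8
```

Emit:
servo_tool(slide=[[-35,9,0],[-80,20,0],[-125,31,0],[-170,42,0],[-215,53,0],[-260,64,0],[-295,72,0],[-315.4,77.7,15],[-315.4,77.7,35],[-315.4,77.7,50],[-315.4,77.7,56],[-315.4,77.7,58]], rot=[[0,0,2],[0,0,4],[0,0,6],[0,0,8],[0,0,10],[0,0,12],[0,0,13.8],[0,0,13.8],[0,0,13.8],[0,0,13.8],[0,0,13.8],[0,0,13.8]])

```text
t: 44.78
position: [0.4615, -0.3851, 0.0033]
tool_rot: [-180.0, -0.0, 62.1]
wrist_force: [0.1, -0.3, -1.8]
width: 0.703
```

Emit:
servo_tool(slide=[[0,0,1],[0,0,2],[0,0,2],[0,0,2]], rot=[[0,0,0],[0,0,0],[0,0,0],[0,0,0]])

```text
t: 45.28
position: [0.4616, -0.3856, 0.0018]
tool_rot: [180.0, 0.0, 62.1]
wrist_force: [-0.9, -0.1, -2.0]
width: 0.71
```

```bash
python3 -c "
from h import *
go(459.6,-388.1,-13,61.9)"
```

```text
t 45.27 pos [ 461.6 -385.6    1.8] rot [1.7998e+02 1.0000e-02 6.2090e+01] F [-0.9 -0.1 -2. ] w 0.71 q6 -107.6
slide [-3.1 -0.6 14.8] rz 0.2
```

Emit:
servo_tool(slide=[[-1.5,-0.3,4],[-3,-0.6,8],[-3,-0.6,11],[-3,-0.6,13],[-3,-0.6,13.5],[-3,-0.6,13.5]], rot=[[0,0,0.2],[0,0,0.2],[0,0,0.2],[0,0,0.2],[0,0,0.2],[0,0,0.2]])

```text
t: 46.02
position: [0.4596, -0.3879, -0.0119]
tool_rot: [180.0, 0.0, 61.9]
wrist_force: [0.2, -0.6, -2.1]
width: 0.702
```

Emit:
servo_tool(slide=[[0,0,0.4],[0,0,0.8],[0,0,1.2],[0,0,1.5],[0,0,1.5]], rot=[[0,0,0],[0,0,0],[0,0,0],[0,0,0],[0,0,0]])

```text
t: 46.65
position: [0.4596, -0.3879, -0.0129]
tool_rot: [180.0, 0.0, 61.9]
wrist_force: [-2.1, 2.5, 8.6]
width: 0.705
```

Emit:
servo_tool(slide=[[0,0,-0.1],[0,0,-0.1],[0,0,-0.1],[0,0,-0.1],[0,0,-15],[0,0,-50],[0,0,-90],[30,-10,-100],[70,-25,-100],[100,-35,-100],[100,-35,-100],[100,-35,-100]], rot=[[0,0,0],[0,0,0],[0,0,0],[0,0,0],[0,0,0],[0,0,0],[0,0,0],[0,0,0],[0,0,0],[0,0,0],[0,0,0],[0,0,0]], fingers=-1)

```text
t: 48.15
position: [0.4761, -0.2838, 0.0873]
tool_rot: [179.9, 0.0, 61.9]
wrist_force: [0.5, 0.1, -0.7]
width: 1.003
```

```bash
python3 look.py; python3 - <<'E'
from h import *
F=load("s1");G=load("t1")
for l,X in(("sq",[.624,.163,.02]),("hex",[.46,-.388,.025])):
  for nm,f in(("side",F),("top",G)):
    print(l,nm,*amber(f,pix(f,[X])[0],X[2],vrel=.75,h=24)[0])
go(624.4,164,5,27.6)
E
```

```text
sq side ((array([624.8, 165. ]), array([58.7, 57.7]), 27.7), array([233.1, 164. ]))
sq top ((array([623.9, 163. ]), array([58.4, 58.8]), 27.3), array([201.2, 171.3]))
hex side ((array([ 460.1, -387.5]), array([55.8, 62.1]), 1.8), array([371.5, 329.7]))
hex top
t 48.25 pos [ 475.9 -284.1   86.9] rot [1.7996e+02 1.0000e-02 6.1850e+01] F [-1.1 -0.4 -0.9] w 1.001 q6 -98.8
slide [465.2 -80.5  81.9] rz 34.2
```

Emit:
servo_tool(slide=[[40,-7,0],[90,-16,0],[145,-25,0],[200,-35,0],[255,-44,0],[310,-54,0],[365,-63,0],[415,-72,0],[450,-78,0],[465.2,-80.5,0],[465.2,-80.5,20],[465.2,-80.5,40]], rot=[[0,0,4],[0,0,8],[0,0,12],[0,0,16],[0,0,20],[0,0,24],[0,0,28],[0,0,32],[0,0,34.2],[0,0,34.2],[0,0,34.2],[0,0,34.2]])

```text
t: 49.75
position: [0.6244, 0.164, 0.0462]
tool_rot: [180.0, -0.0, 27.7]
wrist_force: [0.1, -0.4, 1.1]
width: 1.002
```

Emit:
servo_tool(slide=[[0,0,20],[0,0,35],[0,0,41],[0,0,41],[0,0,41],[0,0,41]], rot=[[0,0,0],[0,0,0],[0,0,0],[0,0,0],[0,0,0],[0,0,0]])

```text
t: 50.5
position: [0.6244, 0.1651, 0.0062]
tool_rot: [180.0, -0.1, 27.7]
wrist_force: [-0.7, 0.4, 0.6]
width: 1.004
```

```bash
python3 -c "
from h import *
go(624.4,164,-18,27.6)"
```

```text
t 50.5 pos [624.4 165.1   6.2] rot [ 1.7998e+02 -5.0000e-02  2.7690e+01] F [-0.7  0.4  0.6] w 1.004 q6 -18.2
slide [-0.5  1.  24.2] rz 0.1
```

Emit:
servo_tool(slide=[[-0.2,0.4,10],[-0.4,0.8,18],[-0.4,0.8,22.5],[-0.4,0.8,24],[-0.4,0.8,24],[-0.4,0.8,24]], rot=[[0,0,0],[0,0,0],[0,0,0],[0,0,0],[0,0,0],[0,0,0]])

```text
t: 51.25
position: [0.6242, 0.1642, -0.0182]
tool_rot: [180.0, -0.0, 27.7]
wrist_force: [-0.2, 0.1, 0.4]
width: 0.996
```

Emit:
servo_tool(slide=[[0,0,0],[0,0,0],[0,0,0],[0,0,0],[0,0,0],[0,0,0]], rot=[[0,0,0],[0,0,0],[0,0,0],[0,0,0],[0,0,0],[0,0,0]], fingers=1)

```text
t: 52.0
position: [0.6241, 0.1641, -0.0178]
tool_rot: [180.0, -0.0, 27.7]
wrist_force: [-3.0, -0.9, 8.7]
width: 0.73
```

```bash
python3 -c "
from h import *
go(480.6,-173.6,-13,58.2)"
```

```text
t 52.0 pos [624.1 164.1 -17.8] rot [ 1.7999e+02 -1.0000e-02  2.7690e+01] F [-3.  -0.9  8.7] w 0.73 q6 -18.2
slide [-284.   232.4   -4.8] rz -30.5
```

Emit:
servo_tool(slide=[[0,0,-4],[0,0,-20],[0,0,-50],[0,0,-70],[-15,12,-80],[-45,37,-80],[-80,65,-80],[-115,94,-80],[-150,123,-80],[-185,151,-80],[-220,180,-80],[-250,205,-80]], rot=[[0,0,0],[0,0,0],[0,0,0],[0,0,0],[0,0,-3],[0,0,-7],[0,0,-11],[0,0,-15],[0,0,-19],[0,0,-23],[0,0,-27],[0,0,-30.5]])

```text
t: 53.5
position: [0.4976, -0.1351, 0.0626]
tool_rot: [179.9, -0.0, 58.3]
wrist_force: [0.5, -0.3, -2.4]
width: 0.732
```

Emit:
servo_tool(slide=[[0,0,0],[0,0,0],[0,0,0]], rot=[[0,0,0],[0,0,0],[0,0,0]])

```text
t: 53.88
position: [0.4983, -0.1329, 0.0619]
tool_rot: [180.0, -0.0, 58.2]
wrist_force: [-0.2, 0.3, -2.5]
width: 0.731
```

```bash
python3 -c "
from h import *
go(480.6,-173.6,0,58.2)"
```

```text
t 53.88 pos [ 498.3 -132.9   61.9] rot [ 1.7998e+02 -1.0000e-02  5.8220e+01] F [-0.2  0.3 -2.5] w 0.731 q6 -79.8
slide [-44.    6.4  61.9] rz 0.0
```

Emit:
servo_tool(slide=[[-12,2,0],[-28,4,0],[-40,6,0],[-44,6.4,10],[-44,6.4,30],[-44,6.4,48],[-44,6.4,58],[-44,6.4,61],[-44,6.4,62],[-44,6.4,62],[-44,6.4,62]], rot=[[0,0,0],[0,0,0],[0,0,0],[0,0,0],[0,0,0],[0,0,0],[0,0,0],[0,0,0],[0,0,0],[0,0,0],[0,0,0]])

```text
t: 55.25
position: [0.4804, -0.1744, -0.0001]
tool_rot: [180.0, -0.0, 58.2]
wrist_force: [-0.0, 0.1, -2.8]
width: 0.727
```

```bash
python3 -c "
from h import *
go(480.6,-173.6,-13,58.2)"
```

```text
t 55.25 pos [ 4.804e+02 -1.744e+02 -1.000e-01] rot [179.96  -0.    58.18] F [-0.   0.1 -2.8] w 0.727 q6 -84.8
slide [ 0.8 -0.2 12.9] rz -0.0
```

Emit:
servo_tool(slide=[[0.3,-0.1,4],[0.5,-0.2,8],[0.5,-0.2,10],[0.5,-0.2,11],[0.5,-0.2,11.8],[0.5,-0.2,12.4],[0.5,-0.2,12.9],[0.5,-0.2,13.2],[0.5,-0.2,13.2]], rot=[[0,0,0],[0,0,0],[0,0,0],[0,0,0],[0,0,0],[0,0,0],[0,0,0],[0,0,0],[0,0,0]])

```text
t: 56.38
position: [0.4803, -0.1738, -0.0128]
tool_rot: [180.0, -0.0, 58.2]
wrist_force: [-3.4, 1.1, 17.0]
width: 0.73
```

Emit:
servo_tool(slide=[[0,0,-0.3],[0,0,-0.3],[0,0,-0.3],[0,0,-0.3],[0,0,-0.3],[0,0,-15],[0,0,-50],[0,0,-100],[30,-30,-140],[70,-70,-150],[95,-94,-150],[95,-94,-150]], rot=[[0,0,0],[0,0,0],[0,0,0],[0,0,0],[0,0,0],[0,0,0],[0,0,0],[0,0,0],[0,0,0],[0,0,0],[0,0,0],[0,0,0]], fingers=-1)

```text
t: 57.88
position: [0.4497, -0.0416, 0.1375]
tool_rot: [180.0, -0.0, 58.3]
wrist_force: [1.6, -0.6, 0.4]
width: 0.997
```

```bash
python3 look.py; python3 - <<'E'
from h import *
F=load("s1");G=load("t1")
B={"square":(480.6,-173.6),"hexagon":(459.8,-388.1),"disc":(547.3,388.4),"oblong":(475.4,39.6),"small":(640.5,-63.4)}
for l,b in B.items():
  X=[b[0]/1e3,b[1]/1e3,.025]
  for nm,f in(("side",F),("top",G)):
    print(l,nm,*amber(f,pix(f,[X])[0],.025,vrel=.75,h=22)[0])
a=cv2.resize(F["color"],(768,576)); cv2.imwrite("pics/a11.png",a[:,:,::-1])
E
```

```text
square side ((array([ 482. , -173.2]), array([58.3, 58.3]), 58.0), array([293.9, 262.1]))
square top
hexagon side ((array([ 460.2, -387.6]), array([55.8, 61.9]), 1.5), array([371.4, 329.5]))
hexagon top ((array([ 459.4, -389.1]), array([61.7, 57.8]), 34.9), array([392.7, 215.2]))
disc side ((array([547.7, 390.8]), array([39.2, 38.4]), 52.3), array([159.5, 139.9]))
disc top ((array([547.3, 388. ]), array([39.4, 39.1]), 80.0), array([125.3, 200.4]))
oblong side ((array([476.4,  40.3]), array([58.6, 28.6]), 26.4), array([224.4, 214. ]))
oblong top
small side ((array([641.2, -62.1]), array([22.7, 22.8]), 68.1), array([301.7, 200.1]))
small top ((array([644. , -65.2]), array([22.3, 13.9]), 75.1), array([277.7, 160.1]))
```

View pics/a11.png

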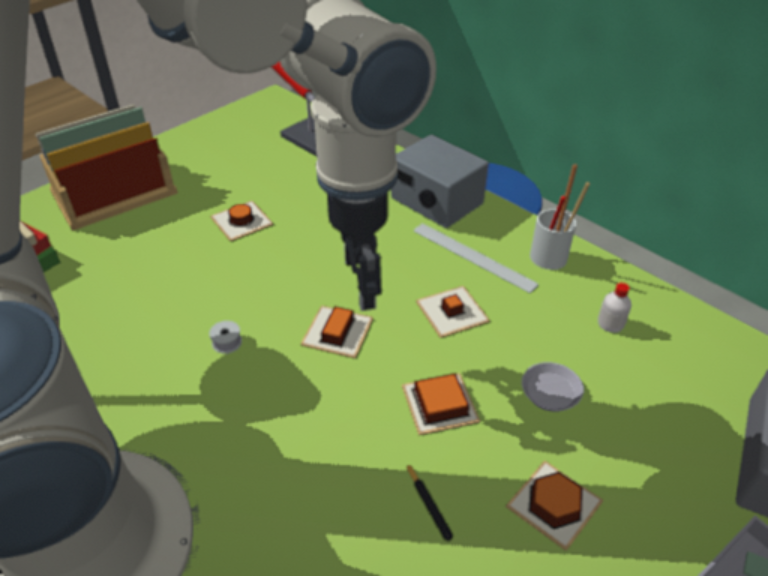

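```bash
python3 -c "
from rig import *
print(observe()['t']); print(finish_job())"
```

```text
57.975
the job is handed in; nothing more can be done
None
```

All five blanks are flat on their matching boards, and the job is handed in at t = 58 s with the gripper clear of everything. I took the stacks apart from the top: small, disc, oblong, hexagon, square.

**Last camera checks, piece against outline:**

| Piece | Centre offset | Turn error |
|---|---|---|
| Disc | within about 0.5 mm (top view) | none to match |
| Small square | within about 0.5 mm | within about 1° |
| Hexagon | within about 0.5 mm | within about 0.5° |
| Oblong | about 1 mm in x | under 1° |
| Square | about 1 mm in x | under 1° |

**What went wrong or disagreed:**
- **First grasp:** the fingertips were about 25 mm higher than the reported TCP, so the gripper closed in the air above the small square. I used the measured offset after that.
- **Small square:** its first set-down pressed with about 20 N. It probably settled the last millimetre on release, since the fingertips seem to have met the board first. It landed about 3 mm off centre, so I regrasped it and moved it, and it then measured centred.
- **Hexagon:** the first grip was off centre and shifted the piece about 2 to 3 mm on the table. I let go, measured again and regrasped.
- **Disc:** in the final side view it read about 2 mm off in y, while the top view read within 0.5 mm. The two cameras differ by 1–2 mm in y everywhere, so I took this as calibration and left it.
- **Hidden from the top camera at the end:** the arm blocked the square, the oblong and part of the small square. Their last readings come from the side view; the oblong and small square also had clean top-view readings earlier.

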